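Load a water-filter cartridge into the purifier and clamp it home

TASK

Take the filter cartridge, the one with the round disc on its top, out of the bay rack, where it can only be held by its narrow ends; stand it upright on the open counter, let go, and take it again by its broad sides, because the purifier's cradle leaves room for fingers only there. Lower it upright into the cradle without dropping it, let go while the clamp is still open, then swing the clamp down until it is fully closed and has driven the cartridge home. Leave everything else on the counter where it is.

Things in the scene. Friction and masses are not known exactly. Their poses are not given: they have to be found in the camera images.
- cartridge_center (a point): Filter cartridge, upright white plastic block 56 (own x) x 34 (own y) x 60 mm high, plus a round disc 26 mm across, 4 mm high, in the middle of its top: 64 mm in all; about 0.18 kg. This point is its centre, 32 mm above its flat underside. Own z up, own x along the 56 mm length; either way round will do. Starts in any one of the rack's three bays.
- tin_plain_center (a point): Bystander in another bay: plain white box of the same 56 x 34 mm footprint, 64 mm high, flat top without disc. Point at its centre, 32 mm up. Leave it in its bay.
- tin_short_center (a point): Bystander in another bay: shorter white box of the same footprint, 42 mm high with a straight rib (40 x 10 x 6 mm) on top. Point 24 mm above its underside. Leave it in its bay.
- rack_floor (a point): Steel bay rack fixed to the counter, 66 (own x) x 143 (own y) mm. Point: centre of its floor's top, 6 mm above the counter. Three bays along own y, 46 mm apart, 41 mm wide, between walls 5 mm thick, 54 mm long, 68 mm high above the floor (4 mm higher than the cartridge), so fingers do not fit beside its broad sides; the bays are open at both ends (+-x), where its narrow ends can be held.
- press: Water purifier press, fixed to the counter: a cradle, and on its +x side a tall housing with the clamp's hinge on top. Origin at counter height under the cradle's centre; own x points from cradle to hinge, z up. The housing spans x 31 to 125 mm, 92 mm wide, top at z 112 mm; the hinge yoke rises to z 142 mm between x 84 and 106 mm.
- press_seat (a point): Centre of the cradle's floor when unloaded, 30 mm above the counter: the middle of the cartridge's underside goes here, its 56 mm length along own x (axes as the press). The cradle is 62 x 39 mm inside. Its front wall (-x) and side cheeks (+-y) rise 4 mm above this point, with outward lead-in flares up to 11 mm above it that stand up to 30 mm (y) and 42 mm (-x) from its centre.
- ejector (a joint): How far the cradle's sprung floor is pressed down, in m: 0 unloaded, 0.010 at its bottom stop. It carries the cartridge's weight without sinking; the clamp pushes it down to 0.0095 (2.7 N at the top of its travel, 7 N there).
- press_home (a point): Where the cartridge's centre is when driven fully home: 22.5 mm straight above the unloaded cradle floor point. Axes as the press.
- clamp_hinge (a point): Centre of the clamp's hinge axis, fixed on the press 95 mm from the cradle's centre along the press's own x, 125 mm above the counter. The axis runs along the press's own y.
- clamp_bar (a point): Middle of the steel crossbar at the clamp arm's free end: round, 14 mm thick, 110 mm long along the press's own y. The arm (18 mm wide, 12 mm thick) joins it at the middle, so either half can be pinched from above. At clamp angle a it is at the hinge + 170 mm x (-cos a along the press's x, sin a up). A round-ended foot 95 mm from the hinge reaches 40.5 mm below the arm's centre line.
- clamp (a joint): Clamp angle in rad: 0 is fully closed on its hard stop (arm level over the cradle, foot on the cartridge); grows as it opens; starts at 1.8 to 2.1, leaning back past upright. The hinge is stiff (0.9 N m) and stays where it is left, also when closed against the spring. Near closing it takes about 8 to 10 N down on the bar; at the stop the force rises sharply.
- teapot: White ceramic teapot, 140 mm across, 120 mm high. Origin under its centre. Bystander.
- plate: Green melamine plate, 150 mm across, 18 mm high. Origin under its centre. Bystander.
- ramekin: Small glass ramekin, 68 mm across, 40 mm high. Origin under its centre. Bystander.
- lunch_box: Plastic lunch box 104 x 124 x 55 mm, nearest the robot. Origin under its centre. Bystander.
Not all that is in view belongs to the job. Leave any orange look-alike of the part that bears cartridge_center alone. What is shaped like the part that bears rack_floor but turquoise is not meant.

How it is judged:
By the outcome, as a careful person would: the job done as asked, in the order asked, and still so for the second after the job is handed in, with the robot touching nothing.
It also fails if it takes over 72 s, if anything falls off the work surface, if the arm or the gripper's body presses on something with over 40 N, if the wrist force passes 120 N, or if a joint passes its speed limit or range.

ROBOT

A 6-joint arm with a two-finger parallel gripper is mounted at the origin on the work surface. World frame = base frame: x ahead of the robot, y to its left, z up, the work surface at z = 0. Lengths are in m, angles in rad, forces in N, time in s.
With the tool pointing down it reaches from about 0.425 to 0.95 m from the base axis. Payload 3.5 kg.
Tool frame: the origin (TCP) lies midway between the tips of the shut fingers; the grasp point (between the pads) lies 19 mm behind it; z points along the fingers, y is the line along which they close (so a half turn about z gives the same grasp; the last joint's range is limited). The gripper opens to 85 mm and grips with 20 to 120 N. Pads are 22 mm wide; open, the fingers measure 114 mm over their backs; the gripper's body (76 mm by 85 mm) begins 54 mm behind the grasp point. The pads swing forward as they close: fully open they stand 13 mm farther back than shut.
Start: joints at [-1.348, 0.286, 1.577, -0, 1.279, -0.15], TCP at [0.246, -0.629, 0.231] pointing down, gripper open.
Joint ranges: [-2.77, 2.77], [-0.9, 2.22], [0.21, 2.48], [-1.53, 4.67], [0.24, 2.81], [-2.84, 2.84]. Speed limits (rad/s): [2.79, 2.79, 3.14, 3.14, 3.14, 3.14].

INTERFACE

Orientations are given as a unit quaternion [x, y, z, w].
In Python, from plant import get_state, read_camera, ctrl gives the robot as it stands.
- The arm moves only by the shell command python3 -m crank 'ROWS' [FORCE]. ROWS is JSON, a list of rows, each a list of 3 entries, a list of its own where there are three numbers: the shift along the tool's x, y, z in mm, then the turn about the tool's z in degrees, then the closure in counts, from 0 (fully open) to 255 (shut). In form: [[[tx, ty, tz], yaw, claw], ...]. A call has 1 to 10 rows; each row is the pose to reach, as a shift and turn from the pose commanded when the call began, along the tool's axes at that moment; what a row does not reach only later rows make up. A row lasts 1/10 s, in which the tool goes at most 50 mm and 8.59 degrees, less where a joint would pass 70% of its speed; a pose out of reach is approached as far as the arm can. A call with a gripper value outside its range is refused whole. The fingers move at their own pace and stop on an object; FORCE is the grip in N (left out, the last holds). Time passes only in rows, so rows that repeat a pose let the fingers close. It gives the time, the measured TCP pose, the force, the opening and the grip force at its end, in the units of the state.
- get_state(): the state, without advancing time (a new reading comes with each control period).
- read_camera(name): name is "scene" or "top" or "wrist"; returns a dict with "frame" (400x640x3 uint8, blue, green, red), "range_z" (400x640 float32, m along the optical axis (not along the pixel's ray), 0 where there is no reading), "vfov" (degrees; the focal length in pixels is half the picture's height over the tangent of half this angle, whatever the lens; pixels are square), "cx", "cy" (the principal point, pixels), "origin" and "orientation" of the camera in the world. Camera axes: x right, y down, z forward; pixel columns grow to the right and rows downward; lengths in m; the calibration is good to about 2 mm. The wrist camera is an equidistant fisheye: a pixel r from the principal point sees the ray r / f radians off the axis. A picture is of the moment at which its call begins.
- ctrl.sign_off(): hands the job in; it is judged then, once.
The state is a dict: "time": time; "qpos": joint angles; "dq": joint speeds; "joint_efforts": joint torques, N m; "eef_pos": TCP position; "tcp_rot": TCP orientation; "contact_force": force on the tool from outside, world axes, zero at the start; "wrist_torque": the same for the moment, N m; "opening": opening from 0.0 (shut) to 1.0 (fully open); "finger_force": force on a finger pad.
Only numpy, scipy, OpenCV 4.12 (cv2) and the standard library are available. Lean on these libraries where they do the work, as an engineer would, in place of code of your own. Each camera call takes 0.05 s, during which the arm holds its last target. There are 200 camera calls.

## Working session

There is one attempt and no reset: what is moved stays moved. The work goes in short steps, Python scripts to look and compute and a shell command to move; the robot and the scene stay as the last step left them, time stands still between calls to the robot, and variables do not carry over. Pictures are saved under pics/ and viewed, at most 10 in all, crops included, and the job is handed in when it is done.

```bash
ls; mkdir -p pics
cat > h.py <<'E'
import numpy as np, cv2, pickle
from scipy.spatial.transform import Rotation as R
from plant import get_state, read_camera, ctrl
def cam(n):
    c=read_camera(n); c['name']=n
    c['f']=200/np.tan(np.radians(c['vfov'])/2); c['Rm']=R.from_quat(c['orientation']).as_matrix(); c['o']=np.array(c['origin']); return c
def ray(c,u,v):
    x=(u-c['cx'])/c['f']; y=(v-c['cy'])/c['f']
    if c['name']=='wrist':
        r=np.hypot(x,y); s=np.where(r>1e-9,np.sin(r)/np.maximum(r,1e-9),1); d=np.stack([x*s,y*s,np.cos(r)],-1)
    else: d=np.stack([x,y,np.ones_like(x)],-1)
    return d@c['Rm'].T
def onplane(c,u,v,z):
    d=ray(c,np.asarray(u,float),np.asarray(v,float)); return c['o']+d*((z-c['o'][2])/d[...,2])[...,None]
def cloud(c):
    v,u=np.mgrid[0:400,0:640].astype(float); d=ray(c,u,v); fz=d@c['Rm'][:,2]
    P=c['o']+d*(c['range_z']/fz)[...,None]; P[c['range_z']<=0]=np.nan; return P
E
python3 - <<'E'
from h import *
s=get_state(); print({k:np.round(v,3) for k,v in s.items()})
for n in ['top','scene']:
    c=cam(n); pickle.dump(c,open(n+'0.pkl','wb')); cv2.imwrite(f'pics/{n}0.png',c['frame']); print(n,c['o'],c['Rm'].round(3),c['vfov'],(c['range_z']>0).mean())
E
```

```text
pics
{'time': np.float64(0.0), 'qpos': array([-1.348,  0.287,  1.578, -0.   ,  1.279, -0.15 ]), 'dq': array([-0.   , -0.   , -0.   ,  0.001,  0.001, -0.001]), 'joint_efforts': array([ 0.0000e+00, -4.0598e+01, -2.9263e+01, -0.0000e+00,  6.0000e-03,
        0.0000e+00]), 'eef_pos': array([ 0.246, -0.628,  0.23 ]), 'tcp_rot': array([ 0.983,  0.185, -0.   , -0.001]), 'contact_force': array([0.797, 0.605, 0.39 ]), 'wrist_torque': array([-0.034,  0.001,  0.029]), 'finger_force': np.float64(0.0), 'opening': np.float64(0.999)}
top [ 0.3775146  -0.06043694  1.00222631] [[ 0.004 -0.996  0.093]
 [-1.    -0.005 -0.009]
 [ 0.009 -0.093 -0.996]] 53.75069137913875 0.99598828125
scene [1.07290831 0.1379202  1.11051102] [[-0.338  0.796 -0.502]
 [ 0.941  0.291 -0.172]
 [ 0.009 -0.531 -0.847]] 46.237686296479694 0.99622265625
```

View pics/top0.png

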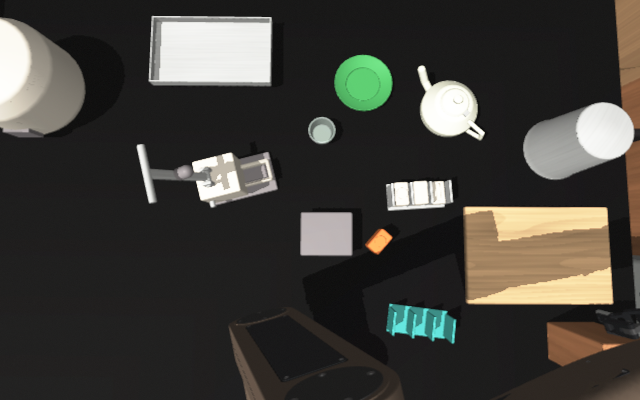

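View pics/scene0.png

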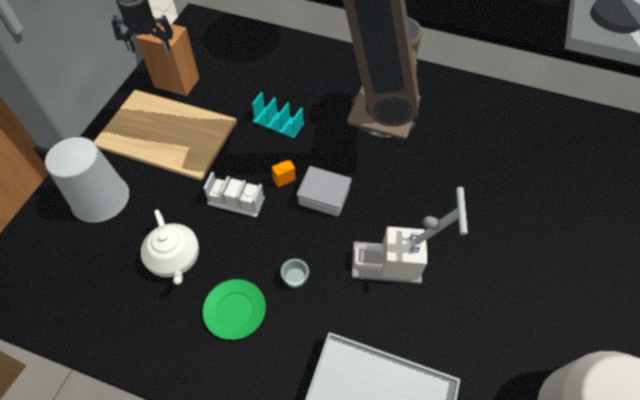

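The top view shows the rack at about (420,194), the press with its cradle at (257,173) and its raised bar at (147,173). The turquoise decoy is at (420,322) and the orange one at (379,241). I'll zoom in on the rack and press, and check the heights with depth.

Run:
```python
from h import *
t=pickle.load(open('top0.pkl','rb'));s=pickle.load(open('scene0.pkl','rb'))
def cr(c,x0,y0,w,h): return cv2.resize(c['frame'][y0:y0+h,x0:x0+w],(400,300),interpolation=cv2.INTER_CUBIC)
cv2.imwrite('pics/z1.png',np.vstack([np.hstack([cr(t,375,165,88,66),cr(s,195,160,88,66)]),np.hstack([cr(t,130,120,160,120),cr(s,330,180,160,120)])]))
for n,c in (('top',t),('scene',s)):
    P=cloud(c); hsv=cv2.cvtColor(c['frame'],cv2.COLOR_BGR2HSV)
    table=np.nanmedian(P[...,2][hsv[...,2]<20]); print(n,'table z',table)
    m=((hsv[...,1]<70)&(P[...,2]>0.005)&(P[...,2]<0.3)).astype(np.uint8)
    k,l,st,ce=cv2.connectedComponentsWithStats(m)
    for i in range(1,k):
        if st[i,4]>60:
            Q=P[l==i]; print(i,st[i],Q.min(0).round(3),Q.max(0).round(3))
```

```text
top table z 0.0009293959487086667
43 [ 149   15  124   71 8330] [0.752 0.071 0.005] [0.952 0.393 0.054]
47 [   0   17   85  120 7734] [0.613 0.539 0.006] [0.852 0.692 0.204]
179 [ 417   65   67   75 2850] [ 0.61  -0.449  0.005] [ 0.779 -0.288  0.123]
288 [ 523  102  117   77 5955] [ 0.521 -0.828  0.005] [ 0.707 -0.579  0.205]
326 [308 117  27  27 465] [ 0.603 -0.091  0.005] [ 0.668 -0.026  0.045]
417 [ 136  144  141   63 4347] [0.433 0.054 0.005] [0.588 0.364 0.292]
582 [ 386  180   67   30 1675] [ 0.44  -0.393  0.005] [ 0.508 -0.224  0.079]
738 [ 300  211   54   45 2238] [ 0.327 -0.14   0.005] [ 0.435 -0.009  0.062]
1359 [228 307  73  54 667] [ 0.106 -0.024  0.005] [0.24  0.165 0.3  ]
1386 [595 309  27  25 224] [ 0.164 -0.689  0.121] [ 0.243 -0.553  0.3  ]
scene table z 0.0008656603956429532
1 [   0    0  106   82 5267] [-0.177 -1.242  0.005] [ 0.305 -1.124  0.265]
22 [ 565    0   75   66 4145] [-0.819  0.521  0.005] [-0.492  0.774  0.089]
367 [115  32  20  22 154] [ 0.25  -0.694  0.245] [ 0.288 -0.662  0.3  ]
368 [160  32  10  21 102] [ 0.216 -0.593  0.244] [ 0.243 -0.561  0.3  ]
475 [411  40   9  29 100] [-0.248  0.044  0.005] [0.082 0.071 0.3  ]
994 [ 347   80   73   59 2409] [-0.164 -0.101  0.005] [0.245 0.11  0.3  ]
1834 [  34  137   95   89 4758] [ 0.432 -0.838  0.005] [ 0.688 -0.577  0.206]
2362 [ 296  167   56   49 1811] [ 0.292 -0.151  0.005] [ 0.435 -0.011  0.064]
2462 [ 204  173   60   43 1623] [ 0.409 -0.408  0.005] [ 0.517 -0.224  0.081]
2677 [ 351  187  116   97 4085] [0.24  0.051 0.005] [0.589 0.317 0.292]
2973 [ 140  209   58   77 2514] [ 0.579 -0.493  0.005] [ 0.781 -0.29   0.127]
3913 [281 259  27  29 538] [ 0.596 -0.095  0.005] [ 0.671 -0.028  0.047]
5040 [ 306  333  153   67 6430] [0.742 0.069 0.005] [0.907 0.369 0.056]
5278 [ 537  351  103   49 3947] [0.559 0.537 0.005] [0.756 0.701 0.208]
```

View pics/z1.png

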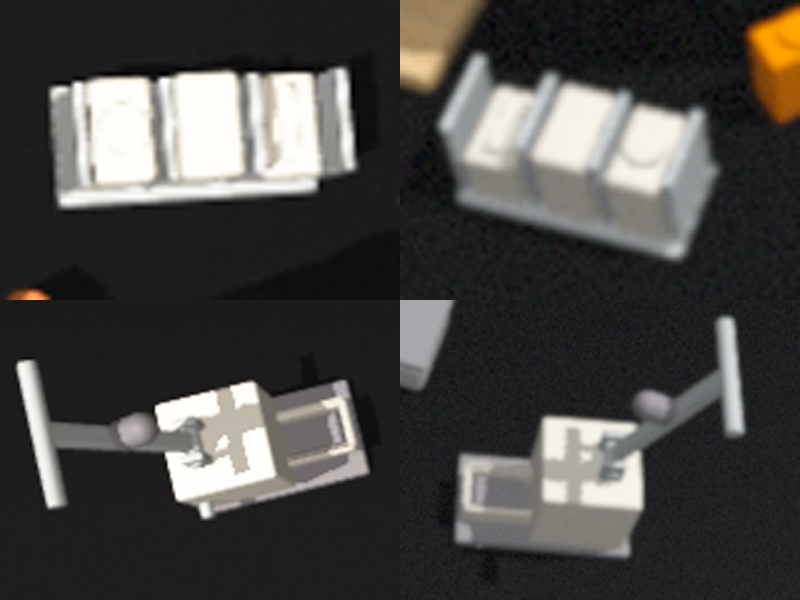

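In the zooms the disc cartridge sits in the +y bay: the left bay in the top view (disc at about (402,193) full frame), and the right bay in the scene view. Next I'll measure it, the rack and the press from both views.

```bash
cat >> h.py <<'E'
def rect(Q):
    (c,(w,h),a)=cv2.minAreaRect((Q[:,:2]*1000).astype(np.float32)); return np.round([*c,w,h,a],1)
def plan(p,ytool_deg,s=None):
    """shift mm (tool axes) and yaw for TCP to p with tool y along ytool_deg (mod 180)"""
    s=s or get_state(); Rm=R.from_quat(s['tcp_rot']).as_matrix()
    d=Rm.T@(np.array(p)-s['eef_pos'])*1000
    cur=np.degrees(np.arctan2(Rm[1,1],Rm[0,1])); dy=-(ytool_deg-cur)   # tool z down: + yaw turns y clockwise
    dy=(dy+90)%180-90
    return d.round(1),round(dy,1),'q6 %.2f'%s['qpos'][5],'tilt %.2f'%np.degrees(np.arccos(-Rm[2,2]))
E
python3 - <<'E'
from h import *
for n in ('top','scene'):
    c=pickle.load(open(n+'0.pkl','rb'));P=cloud(c).reshape(-1,3);hsv=cv2.cvtColor(c['frame'],cv2.COLOR_BGR2HSV).reshape(-1,3)
    def sel(lo,hi,z0,z1,sat=70): 
        k=(P[:,0]>lo[0])&(P[:,0]<hi[0])&(P[:,1]>lo[1])&(P[:,1]<hi[1])&(P[:,2]>z0)&(P[:,2]<z1)&(hsv[:,1]<sat); return P[k]
    rk=((.40,-.42),(.53,-.21))
    Q=sel(*rk,.055,.09); print(n,'racktop',rect(Q),len(Q))
    Q=sel(*rk,.003,.09); print('rack all',rect(Q))
    # histogram of z along y
    Q=sel(*rk,.040,.09)
    for y in np.arange(-.40,-.22,.008):
        q=Q[(Q[:,1]>y)&(Q[:,1]<y+.008)]
        if len(q): print('%.3f'%y,len(q),q[:,2].min().round(3),np.median(q[:,2]).round(3),q[:,2].max().round(3),q[:,0].min().round(3),q[:,0].max().round(3))
    ps=((.40,.03),(.62,.30))
    Q=sel(*ps,.105,.118); print('housing',rect(Q),len(Q),np.median(Q[:,2]))
    Q=sel(*ps,.028,.045); Q=Q[Q[:,1]<.14]; print('cradle',rect(Q),len(Q))
    Q=sel(*ps,.003,.02,); print('base',rect(Q),len(Q))
    Q=sel((.38,.15),(.65,.42),.24,.32); print('bar',rect(Q),np.median(Q,0).round(3),len(Q),Q.max(0),Q.min(0))
w=cam('wrist'); s=get_state(); Rm=R.from_quat(s['tcp_rot']).as_matrix()
print('wristcam in tool',Rm.T@(w['o']-s['eef_pos']),(Rm.T@w['Rm']).round(2),w['vfov'],w['cx'],w['cy'])
E
```

```text
top racktop [ 478.1 -296.7   56.6  144.     3.7] 1076
rack all [ 4.643e+02 -3.159e+02  1.278e+02  2.085e+02  2.000e-01]
-0.376 3 0.072 0.072 0.073 0.456 0.482
-0.368 149 0.04 0.063 0.079 0.454 0.508
-0.360 56 0.04 0.048 0.054 0.453 0.507
-0.352 68 0.046 0.05 0.058 0.453 0.507
-0.344 86 0.043 0.052 0.058 0.453 0.507
-0.336 61 0.045 0.049 0.055 0.453 0.507
-0.328 20 0.049 0.074 0.076 0.451 0.504
-0.320 91 0.041 0.067 0.078 0.451 0.504
-0.312 78 0.041 0.071 0.075 0.451 0.506
-0.304 77 0.046 0.071 0.074 0.45 0.507
-0.296 75 0.05 0.07 0.075 0.45 0.504
-0.288 91 0.048 0.07 0.074 0.45 0.504
-0.280 84 0.04 0.072 0.079 0.448 0.504
-0.272 72 0.047 0.065 0.077 0.449 0.501
-0.264 72 0.04 0.067 0.074 0.448 0.502
-0.256 77 0.048 0.068 0.073 0.448 0.502
-0.248 88 0.053 0.068 0.076 0.447 0.502
-0.240 81 0.045 0.065 0.073 0.447 0.502
-0.232 98 0.04 0.071 0.077 0.445 0.499
-0.224 6 0.042 0.056 0.069 0.491 0.498
housing [508.2 180.4  91.7  94.4  14.5] 1397 0.11267399045043969
cradle [518.1 106.8  72.1  85.5  16. ] 500
base [5.100e+02 1.653e+02 2.184e+02 2.690e+02 2.000e-01] 1392
bar [489.7 252.6 110.7 
[... 733 characters left out ...]
 0.506
-0.272 35 0.041 0.066 0.077 0.452 0.506
-0.264 59 0.044 0.068 0.075 0.453 0.506
-0.256 67 0.04 0.068 0.075 0.451 0.506
-0.248 65 0.044 0.068 0.077 0.451 0.507
-0.240 59 0.042 0.065 0.075 0.45 0.505
-0.232 102 0.041 0.066 0.079 0.446 0.503
housing [511.6 179.   93.7  94.3  14.8] 1124 0.11279725154648323
cradle [525.5  99.4  68.4  70.5  16.8] 489
base [510.  164.7 268.9 219.9  90. ] 1440
bar [491.2 251.6 113.2  31.7  14.9] [0.496 0.255 0.286] 464 [0.5434873  0.27939935 0.29214098] [0.43411639 0.23645997 0.24000489]
wristcam in tool [ 0.06769291  0.00056557 -0.14237425] [[ 0.   -0.96 -0.27]
 [ 1.    0.   -0.  ]
 [ 0.   -0.27  0.96]] 65.70646984690485 320.99440081181984 198.50717970895502
```

```bash
python3 -c "
from h import *
print(plan([.4762,-.2516,.20],3.4))"
```

```text
(array([ 351.7, -266.7,   30.8]), np.float64(-72.0), 'q6 -0.15', 'tilt 0.11')
```

```bash
python3 -m crank '[[[352,-267,31],-72,0],[[352,-267,31],-72,0],[[352,-267,31],-72,0],[[352,-267,31],-72,0],[[352,-267,31],-72,0],[[352,-267,31],-72,0],[[352,-267,31],-72,0],[[352,-267,31],-72,0],[[352,-267,31],-72,0],[[352,-267,31],-72,0]]' 40; python3 -m crank '[[[0,0,0],0,0],[[0,0,0],0,0],[[0,0,0],0,0]]'
python3 - <<'E'
from h import *
print(plan([.4762,-.2516,.20],3.4))
w=cam('wrist'); pickle.dump(w,open('w1.pkl','wb')); cv2.imwrite('pics/w1.png',w['frame']); P=cloud(w)
m=(P[...,2]>.05)&(P[...,2]<.09)&(P[...,0]<.54)&(P[...,0]>.42)&(P[...,1]<-.20)&(P[...,1]>-.40)
print(rect(P[m])); Q=P[m]
for y in np.arange(-.30,-.216,.006):
    q=Q[(Q[:,1]>y)&(Q[:,1]<y+.006)]
    if len(q): print('%.3f'%y,len(q),np.percentile(q[:,2],[5,50,95]).round(3),q[:,0].min().round(4),q[:,0].max().round(4))
E
```

```text
time: 1.15
eef_pos: [0.4778, -0.2473, 0.1995]
tcp_rot: [0.684, 0.73, 0.001, -0.001]
contact_force: [-0.8, -1.1, 0.2]
opening: 1.002
finger_force: 0.0
time: 1.45
eef_pos: [0.4759, -0.2531, 0.2004]
tcp_rot: [0.687, 0.727, -0.0, 0.0]
contact_force: [0.0, 0.8, -0.0]
opening: 0.999
finger_force: 0.0
(array([1.4, 0.4, 0.4]), np.float64(-0.2), 'q6 -0.73', 'tilt 0.02')
[ 479.4 -298.2   56.8  144.2    4. ]
-0.300 332 [0.068 0.07  0.071] 0.4527 0.5077
-0.294 352 [0.069 0.07  0.071] 0.4524 0.5071
-0.288 375 [0.067 0.07  0.071] 0.4502 0.5066
-0.282 252 [0.066 0.068 0.075] 0.4497 0.5062
-0.276 589 [0.053 0.068 0.075] 0.4494 0.5027
-0.270 239 [0.062 0.065 0.067] 0.4493 0.504
-0.264 353 [0.064 0.066 0.071] 0.4492 0.5048
-0.258 374 [0.064 0.067 0.071] 0.449 0.5044
-0.252 388 [0.065 0.067 0.071] 0.4489 0.5039
-0.246 396 [0.065 0.066 0.071] 0.4486 0.5033
-0.240 449 [0.055 0.065 0.067] 0.4484 0.5029
-0.234 300 [0.056 0.074 0.075] 0.4462 0.5006
-0.228 229 [0.056 0.071 0.074] 0.4507 0.5002
```

View pics/w1.png

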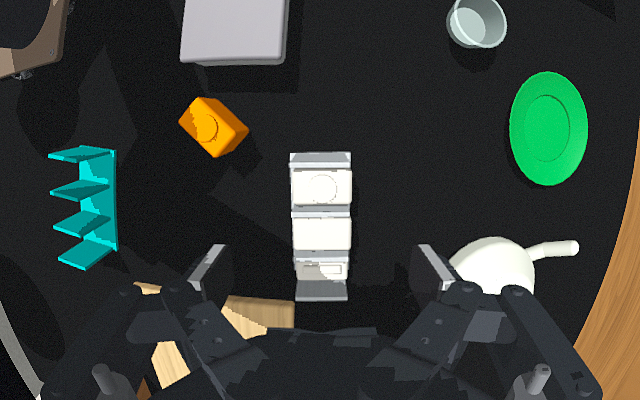

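The wrist view shows the disc cartridge in the first bay at about (322,186), between the open fingers. Teapot and plate are well clear. Going down.

```bash
python3 -m crank '[[[1,0,40],0,0],[[1,0,80],0,0],[[1,0,110],0,0],[[1,0,130],0,0],[[1,0,150],0,0],[[1,0,165],0,0],[[1,0,175],0,0],[[1,0,182],0,0],[[1,0,182],0,0],[[1,0,182],0,0]]' 40; python3 -m crank '[[[0,0,0],0,255],[[0,0,0],0,255],[[0,0,0],0,255],[[0,0,0],0,255],[[0,0,0],0,255],[[0,0,0],0,255],[[0,0,0],0,255],[[0,0,0],0,255]]' 40
```

```text
time: 2.5
eef_pos: [0.4769, -0.2512, 0.019]
tcp_rot: [0.686, 0.728, 0.0, 0.001]
contact_force: [-1.2, 0.0, 0.3]
opening: 0.999
finger_force: 0.0
time: 3.3
eef_pos: [0.477, -0.2512, 0.0192]
tcp_rot: [0.686, 0.728, 0.0, 0.001]
contact_force: [-1.6, 1.0, 6.1]
opening: 0.653
finger_force: 43.9
```

```bash
python3 -m crank '[[[0,0,-5],0,255],[[0,0,-15],0,255],[[0,0,-30],0,255],[[0,0,-50],0,255],[[0,0,-75],0,255],[[0,0,-100],0,255],[[0,0,-120],0,255],[[0,0,-120],0,255],[[0,0,-120],0,255]]' 40; python3 -c "
from h import *
print(plan([.52,-.135,.139],-75.35))"
```

```text
time: 4.2
eef_pos: [0.4764, -0.2507, 0.1388]
tcp_rot: [0.686, 0.728, 0.0, 0.001]
contact_force: [-0.3, -0.2, -1.6]
opening: 0.654
finger_force: 43.5
(array([113. ,  50.3,  -0.3]), np.float64(78.7), 'q6 -0.73', 'tilt 0.06')
```

```bash
python3 -m crank '[[[20,9,0],8,255],[[40,18,0],16,255],[[60,27,0],24,255],[[80,36,0],32,255],[[100,45,0],40,255],[[113,50,0],48,255],[[113,50,0],56,255],[[113,50,0],64,255],[[113,50,0],72,255],[[113,50,0],79,255]]'; python3 -m crank '[[[0,0,0],0,255],[[0,0,0],0,255],[[0,0,30],0,255],[[0,0,60],0,255],[[0,0,85],0,255],[[0,0,100],0,255],[[0,0,110],0,255],[[0,0,117],0,255],[[0,0,120],0,255],[[0,0,120],0,255]]'
python3 - <<'E'
from h import *
print(get_state()['contact_force'])
for n in ('scene','top'):
    c=cam(n);P=cloud(c);m=(abs(P[...,0]-.52)<.06)&(abs(P[...,1]+.135)<.08);Q=P[m]; print(n,np.histogram(Q[:,2],np.arange(-.01,.08,.006)))
    cv2.imwrite(f'pics/place_{n}.png',c['frame'])
w=cam('wrist'); cv2.imwrite('pics/place_w.png',w['frame'])
c=cv2.imread('pics/place_scene.png')[110:260,230:430]; cv2.imwrite('pics/place_c.png',np.hstack([cv2.resize(c,(400,300)),cv2.resize(w['frame'],(400,250),).__class__(0) if 0 else cv2.copyMakeBorder(cv2.resize(w['frame'],(400,250)),0,50,0,0,0)]))
E
```

```text
time: 5.2
eef_pos: [0.5184, -0.1343, 0.1361]
tcp_rot: [0.992, 0.122, -0.002, -0.001]
contact_force: [0.5, 0.6, -2.5]
opening: 0.653
finger_force: 43.3
time: 6.2
eef_pos: [0.5201, -0.1352, 0.0187]
tcp_rot: [0.992, 0.125, 0.0, 0.0]
contact_force: [-0.8, -0.3, -1.3]
opening: 0.651
finger_force: 43.4
[-0.75069689 -0.28285021 -1.2699086 ]
scene (array([ 13, 900, 559,  13,  20,  22,  24,  35,  36,  37,  30,  38,  89,
        89]), array([-0.01 , -0.004,  0.002,  0.008,  0.014,  0.02 ,  0.026,  0.032,
        0.038,  0.044,  0.05 ,  0.056,  0.062,  0.068,  0.074]))
top (array([ 0, 46, 10,  0,  0,  0,  0,  0,  0,  0,  0,  0,  0,  0]), array([-0.01 , -0.004,  0.002,  0.008,  0.014,  0.02 ,  0.026,  0.032,
        0.038,  0.044,  0.05 ,  0.056,  0.062,  0.068,  0.074]))
```

View pics/place_c.png

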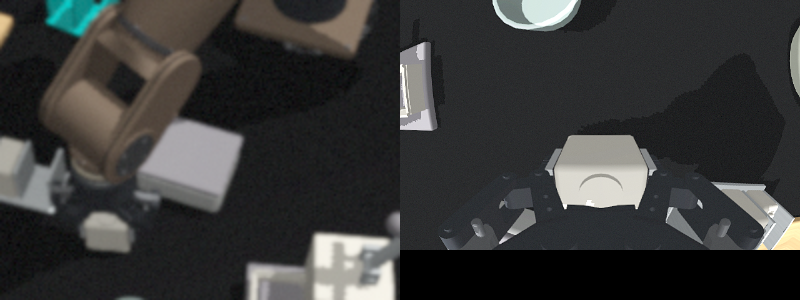

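The cartridge is held upright over the open counter (scene crop about (108,230); disc visible in the wrist half at about (600,190)). Now I'll lower it to contact.

```bash
python3 -m crank '[[[0,0,1.5],0,255],[[0,0,3],0,255],[[0,0,4],0,255],[[0,0,4],0,255]]'; python3 -m crank '[[[0,0,0.7],0,255],[[0,0,1.4],0,255],[[0,0,1.4],0,255]]'
```

```text
time: 6.75
eef_pos: [0.5195, -0.1349, 0.0141]
tcp_rot: [0.992, 0.125, -0.0, -0.0]
contact_force: [0.9, 0.3, -1.2]
opening: 0.649
finger_force: 43.4
time: 7.05
eef_pos: [0.5198, -0.135, 0.0132]
tcp_rot: [0.992, 0.125, -0.0, -0.0]
contact_force: [-1.4, 0.7, 1.3]
opening: 0.649
finger_force: 43.6
```

```bash
python3 -m crank '[[[0,0,0.4],0,255],[[0,0,0.4],0,255]]';  python3 -m crank '[[[0,0,0],0,60],[[0,0,0],0,0],[[0,0,0],0,0],[[0,0,0],0,0],[[0,0,0],0,0],[[0,0,0],0,0]]'; python3 -m crank '[[[0,0,-15],0,0],[[0,0,-40],0,0],[[0,0,-80],0,0],[[0,0,-120],0,0],[[0,0,-120],0,0]]'
python3 - <<'E'
from h import *
w=cam('wrist'); pickle.dump(w,open('w2.pkl','wb')); P=cloud(w)
m=(P[...,2]>.045)&(P[...,2]<.075)&(abs(P[...,0]-.52)<.05)&(abs(P[...,1]+.135)<.05); Q=P[m]; print('cart',rect(Q),len(Q),np.percentile(Q[:,2],[5,50,95]))
m=(P[...,2]>.054)&m; print(rect(P[m]))
E
```

```text
time: 7.25
eef_pos: [0.5198, -0.1351, 0.0133]
tcp_rot: [0.992, 0.125, -0.0, -0.0]
contact_force: [-1.4, 1.4, 5.9]
opening: 0.654
finger_force: 44.1
time: 7.85
eef_pos: [0.5197, -0.135, 0.0125]
tcp_rot: [0.992, 0.125, 0.0, -0.0]
contact_force: [-0.1, -1.0, -0.0]
opening: 0.998
finger_force: 0.0
time: 8.35
eef_pos: [0.524, -0.137, 0.1408]
tcp_rot: [0.992, 0.125, 0.006, 0.004]
contact_force: [0.9, -1.0, 0.4]
opening: 0.998
finger_force: 0.0
cart [ 520.1 -135.2   33.4   56.4   14.2] 3207 [0.05548843 0.06006304 0.06461092]
[ 520.1 -135.2   33.4   56.4   14.2]
```

It is standing upright and square. Now I'll regrasp by the broad sides, 8 mm off centre away from the housing to gain clearance there.

```bash
python3 -m crank '[[[0,0,0],-8,0],[[0,0,0],-16,0],[[0,0,0],-24,0],[[0,0,0],-32,0],[[0,0,0],-40,0],[[0,0,0],-48,0],[[0,0,0],-56,0],[[0,0,0],-64,0],[[0,0,0],-72,0],[[0,0,0],-80,0]]'; python3 -m crank '[[[0,0,0],-8,0],[[0,0,0],-10,0],[[0,0,0],-10,0],[[0,0,0],-10,0]]'; python3 -c "
from h import *
print(plan([.522,-.1430,.018],14.2))"
```

```text
time: 9.4
eef_pos: [0.5187, -0.1346, 0.1313]
tcp_rot: [0.678, 0.735, -0.0, -0.001]
contact_force: [0.3, 0.2, -0.5]
opening: 1.001
finger_force: 0.0
time: 9.8
eef_pos: [0.5191, -0.1347, 0.1317]
tcp_rot: [0.614, 0.79, -0.0, -0.001]
contact_force: [0.4, -0.5, 0.2]
opening: 1.004
finger_force: 0.0
(array([ -8.9,   0.9, 113.7]), np.float64(0.1), 'q6 -0.69', 'tilt 0.10')
```

```bash
python3 -m crank '[[[-9,1,30],0,0],[[-9,1,60],0,0],[[-9,1,80],0,0],[[-9,1,95],0,0],[[-9,1,105],0,0],[[-9,1,114],0,0],[[-9,1,114],0,0],[[-9,1,114],0,0]]'; python3 -m crank '[[[0,0,0],0,255],[[0,0,0],0,255],[[0,0,0],0,255],[[0,0,0],0,255],[[0,0,0],0,255],[[0,0,0],0,255],[[0,0,0],0,255],[[0,0,0],0,255]]' 40;  python3 -m crank '[[[0,0,-5],0,255],[[0,0,-15],0,255],[[0,0,-35],0,255],[[0,0,-65],0,255],[[0,0,-100],0,255],[[0,0,-115],0,255],[[0,0,-115],0,255],[[0,0,-115],0,255]]'
python3 - <<'E'
from h import *
st=get_state()
w=cam('wrist'); P=cloud(w); Rm=R.from_quat(st['tcp_rot']).as_matrix()
L=(P-st['eef_pos'])@Rm
m=(abs(L[...,0])<.05)&(abs(L[...,1])<.016)&(L[...,2]>-.055)&(L[...,2]<.03); Q=L[m]; print('cart in tool', Q.min(0),Q.max(0))
for z in np.arange(-.055,.03,.005):
    q=Q[(Q[:,2]>z)&(Q[:,2]<z+.005)]
    if len(q): print(round(z,3),len(q),q[:,0].min().round(4),q[:,0].max().round(4))
E
python3 - <<'E'
from h import *
for n in ('top','scene'):
    c=cam(n);P=cloud(c).reshape(-1,3);hsv=cv2.cvtColor(c['frame'],cv2.COLOR_BGR2HSV).reshape(-1,3)
    # press frame est
    o=np.array([.5297,.1042]);a=np.radians(14.7);ex=np.array([-np.sin(a),np.cos(a)]);ey=np.array([-np.cos(a),-np.sin(a)])
    X=(P[:,:2]-o)@ex;Y=(P[:,:2]-o)@ey;Z=P[:,2]
    k=(Z>.033)&(Z<.047)&(X>-.06)&(X<.027)&(abs(Y)<.06); print(n,'rim x',np.percentile(X[k],[0,2,50]).round(4),'y',np.percentile(Y[k],[0,1,99,100]).round(4),k.sum())
    k=(Z>.105)&(Z<.118)&(X>0)&(X<.15)&(abs(Y)<.07); print('top x',np.percentile(X[k],[0,1,99,100]).round(4),'y',np.percentile(Y[k],[0,1,99,100]).round(4),rect(P[k]))
E
```

```text
time: 10.6
eef_pos: [0.5234, -0.1437, 0.0191]
tcp_rot: [0.613, 0.79, 0.0, 0.001]
contact_force: [-0.3, 0.1, -0.5]
opening: 0.992
finger_force: 0.0
time: 11.4
eef_pos: [0.5233, -0.1437, 0.0191]
tcp_rot: [0.613, 0.79, 0.0, 0.0]
contact_force: [-0.5, 0.0, 5.0]
opening: 0.394
finger_force: 41.1
time: 12.2
eef_pos: [0.5221, -0.1431, 0.1324]
tcp_rot: [0.613, 0.79, -0.0, -0.001]
contact_force: [-0.6, -0.0, -2.1]
opening: 0.393
finger_force: 40.7
cart in tool [-0.01863766 -0.01599754 -0.04722102] [0.03742593 0.0159887  0.01512591]
-0.05 1270 -0.0041 0.0222
-0.045 7643 -0.0179 0.0363
-0.04 1862 -0.0186 0.0374
-0.035 245 0.035 0.0374
-0.03 281 0.0353 0.0372
-0.025 255 0.0352 0.0372
-0.02 183 0.0354 0.0371
-0.015 190 0.0354 0.0374
-0.01 184 0.0354 0.0371
-0.005 110 0.0353 0.0371
-0.0 172 0.0355 0.0372
0.005 120 0.0352 0.037
0.01 68 0.0355 0.037
0.015 1 0.0361 0.0361
top rim x [-0.0369 -0.036  -0.0111] y [-0.0261 -0.0256  0.0283  0.0285] 225
top x [0.0323 0.0329 0.1246 0.1267] y [-0.0441 -0.043   0.0471  0.0479] [507.7 180.7  91.9  94.4  14.9]
scene rim x [-0.0392 -0.0388 -0.009 ] y [-0.0282 -0.0278  0.0266  0.0279] 254
top x [0.0298 0.0302 0.1224 0.1241] y [-0.0483 -0.0468  0.0439  0.046 ] [511.3 178.9  94.3  94.4  14.6]
```

```bash
python3 -c "
from h import *
print(plan([.5320,.0953,.16],14.75))"
```

```text
(array([228.2,  69.2, -28.5]), np.float64(-0.4), 'q6 -0.71', 'tilt 0.25')
```

```bash
python3 -m crank '[[[15,5,-14],0,255],[[50,15,-28],0,255],[[85,26,-28],0,255],[[120,37,-28],0,255],[[155,47,-28],0,255],[[185,56,-28],-0.5,255],[[210,64,-28],-0.5,255],[[228,69,-28],-0.5,255],[[228,69,-28],-0.5,255],[[228,69,-28],-0.5,255]]'; python3 -m crank '[[[0,0,0],0,255],[[0,0,0],0,255]]'
python3 - <<'E'
from h import *
s=get_state();print(plan([.5320,.0953,.16],14.75))
w=cam('wrist'); pickle.dump(w,open('w3.pkl','wb')); cv2.imwrite('pics/w3.png',w['frame']); P=cloud(w)
o=np.array([.5297,.1042]);a=np.radians(14.75);ex=np.array([-np.sin(a),np.cos(a)]);ey=np.array([-np.cos(a),-np.sin(a)])
X=(P[...,:2]-o)@ex;Y=(P[...,:2]-o)@ey;Z=P[...,2]
k=(Z>.105)&(Z<.118)&(X>0.02)&(X<.15)&(abs(Y)<.07); print('top x',np.percentile(X[k],[0,1,99,100]).round(4),'y',np.percentile(Y[k],[0,1,99,100]).round(4),np.median(Z[k]),rect(P[k]))
k=(Z>.036)&(Z<.046)&(X>-.06)&(X<.03)&(abs(Y)<.06); print('rim',k.sum(),np.percentile(X[k],[0,1,99,100]).round(4),'y',np.percentile(Y[k],[0,1,99,100]).round(4))
E
```

```text
time: 13.35
eef_pos: [0.5328, 0.0951, 0.1614]
tcp_rot: [0.609, 0.793, -0.0, -0.0]
contact_force: [0.5, -0.2, -1.5]
opening: 0.394
finger_force: 40.6
time: 13.55
eef_pos: [0.5332, 0.0938, 0.1615]
tcp_rot: [0.61, 0.792, -0.0, -0.0]
contact_force: [0.0, -0.6, -2.7]
opening: 0.393
finger_force: 40.6
(array([ 1.8, -0.7,  1.5]), np.float64(0.0), 'q6 -0.27', 'tilt 0.01')
top x [0.0307 0.0318 0.1223 0.1241] y [-0.0459 -0.0441  0.0449  0.0467] 0.11189186186211529 [509.6 178.9  92.6  93.3  14.8]
rim 279 [0.0005 0.0031 0.0219 0.022 ] y [-0.0268 -0.0267  0.0273  0.0273]
```

View pics/w3.png

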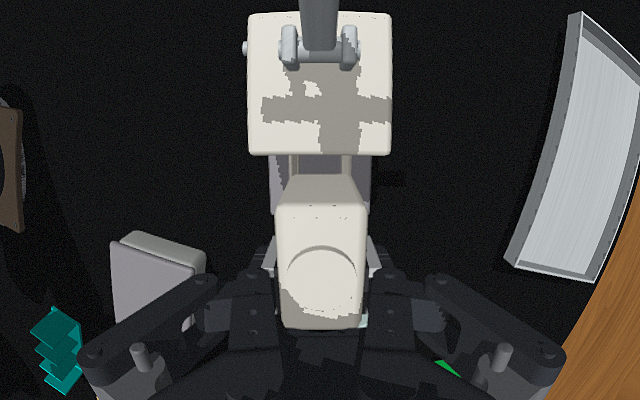

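The wrist view shows the cartridge centred on the cradle rails (rails at about (295,165) and (347,165)). Wrist, top and scene estimates agree to about 1 mm. I'll correct the offset and lower in stages.

```bash
python3 -m crank '[[[1,-1,15],0,255],[[1,-1,40],0,255],[[1,-1,60],0,255],[[1,-1,75],0,255],[[1,-1,85],0,255],[[1,-1,85],0,255],[[1,-1,85],0,255],[[1,-1,85],0,255]]'
python3 - <<'E'
from h import *
s=get_state();print(s['eef_pos'],s['contact_force'],plan([.5318,.0948,.0491],14.8))
w=cam('wrist'); P=cloud(w)
o=np.array([.5295,.1037]);a=np.radians(14.8);ex=np.array([-np.sin(a),np.cos(a)]);ey=np.array([-np.cos(a),-np.sin(a)])
X=(P[...,:2]-o)@ex;Y=(P[...,:2]-o)@ey;Z=P[...,2]
for z0,z1 in ((.105,.109),(.109,.115),(.115,.119),(.119,.13),(.135,.15)):
    k=(Z>z0)&(Z<z1)&(X>-.05)&(X<.03)&(abs(Y)<.0165); print('cart',z0,k.sum(),np.percentile(X[k],[0,2,98,100]).round(4) if k.any() else '')
k=(Z>.128)&(Z<.146)&(X>-.06)&(X<.030)&(abs(Y)<.03)
print('cart top y', np.percentile(Y[(Z>.13)&(abs(X)<.025)&(abs(Y)<.0185)],[0,1,99,100]))
k=(Z>.105)&(Z<.118)&(X>.029)&(X<.15)&(abs(Y)<.07); print('housing',np.percentile(X[k],[0,1,99,100]).round(4),np.percentile(Y[k],[1,99]).round(4))
k=(Z>.036)&(Z<.046)&(X>-.06)&(X<.03)&(abs(Y)<.06); print('rim',k.sum(),'y',np.percentile(Y[k],[0,1,99,100]).round(4) if k.any() else '')
E
```

```text
time: 14.4
eef_pos: [0.533, 0.0952, 0.0777]
tcp_rot: [0.61, 0.793, 0.001, 0.001]
contact_force: [-0.8, 0.0, -2.2]
opening: 0.395
finger_force: 40.6
[0.53295935 0.09518985 0.07769746] [-0.77393968  0.01803226 -2.20163802] (array([-0.1, -1.3, 28.6]), np.float64(0.1), 'q6 -0.27', 'tilt 0.13')
cart 0.105 240 [0.0265 0.0268 0.028  0.0281]
cart 0.109 467 [-0.0244 -0.0089  0.0279  0.0282]
cart 0.115 6112 [-0.0281 -0.0256  0.0271  0.0281]
cart 0.119 4512 [-0.0248 -0.0203  0.0227  0.026 ]
cart 0.135 272 [-0.0007 -0.0001  0.008   0.0084]
cart top y [-0.0184979  -0.01818595  0.0181484   0.01849643]
housing [0.0311 0.0325 0.1009 0.1048] [-0.0439  0.0437]
rim 160 y [-0.0269 -0.0269  0.0273  0.0274]
```

```bash
python3 -m crank '[[[0,-1,5],0,255],[[0,-1,10],0,255],[[0,-1,14],0,255],[[0,-1,17],0,255],[[0,-1,20],0,255],[[0,-1,22],0,255],[[0,-1,24],0,255],[[0,-1,24],0,255]]';python3 -m crank '[[[0,0,1],0,255],[[0,0,2],0,255],[[0,0,2],0,255]]'; python3 -m crank '[[[0,0,0.6],0,255],[[0,0,1.2],0,255],[[0,0,1.2],0,255]]'
```

```text
time: 15.25
eef_pos: [0.5308, 0.095, 0.0522]
tcp_rot: [0.61, 0.793, -0.0, -0.0]
contact_force: [-0.2, -0.2, -1.3]
opening: 0.393
finger_force: 40.6
time: 15.55
eef_pos: [0.5309, 0.095, 0.0505]
tcp_rot: [0.61, 0.793, -0.0, -0.0]
contact_force: [-0.0, 0.2, -1.6]
opening: 0.392
finger_force: 40.6
time: 15.85
eef_pos: [0.5309, 0.095, 0.0492]
tcp_rot: [0.61, 0.793, -0.0, -0.0]
contact_force: [0.5, -0.0, -0.5]
opening: 0.392
finger_force: 40.6
```

```bash
python3 -m crank '[[[0,0,0.5],0,255],[[0,0,0.5],0,255]]'; python3 -m crank '[[[0,0,0.5],0,255],[[0,0,0.5],0,255]]'
```

```text
time: 16.05
eef_pos: [0.5311, 0.095, 0.0491]
tcp_rot: [0.61, 0.793, 0.0, 0.0]
contact_force: [-0.7, 0.0, -0.7]
opening: 0.396
finger_force: 40.7
time: 16.25
eef_pos: [0.5311, 0.095, 0.0486]
tcp_rot: [0.61, 0.793, 0.0, 0.0]
contact_force: [-0.8, -0.1, 0.7]
opening: 0.395
finger_force: 40.8
```

```bash
python3 -m crank '[[[0,0,0],0,100],[[0,0,0],0,0],[[0,0,0],0,0],[[0,0,0],0,0],[[0,0,0],0,0],[[0,0,0],0,0]]'; python3 -m crank '[[[0,0,-15],0,0],[[0,0,-40],0,0],[[0,0,-70],0,0],[[0,0,-110],0,0],[[0,0,-110],0,0]]'
python3 - <<'E'
from h import *
s=get_state();print(s['eef_pos'])
w=cam('wrist'); cv2.imwrite('pics/w4.png',w['frame'])
o=np.array([.5295,.1037]);a=np.radians(14.8);ex=np.array([-np.sin(a),np.cos(a)]);ey=np.array([-np.cos(a),-np.sin(a)])
for n in ('wrist','top','scene'):
    c=w if n=='wrist' else cam(n);P=cloud(c);X=(P[...,:2]-o)@ex;Y=(P[...,:2]-o)@ey;Z=P[...,2]
    k=(Z>.083)&(Z<.1)&(X>-.06)&(X<.0295)&(abs(Y)<.04)
    print(n,k.sum(),np.percentile(Z[k],[2,50,98]).round(4),np.percentile(X[k],[0,1,99,100]).round(4),np.percentile(Y[k],[0,1,99,100]).round(4),rect(P[k]))
    k=(Z>.24)&(Z<.32)&(X>.12)&(X<.25)&(abs(Y)<.07)
    if k.sum()>30: q=P[k];print(' bar',rect(q),'zmax',np.percentile(Z[k],99),'Xtop',np.median(X[k&(Z>.285)]),'Y',np.percentile(Y[k],[1,99]))
E
```

```text
time: 16.85
eef_pos: [0.531, 0.0949, 0.0483]
tcp_rot: [0.61, 0.793, 0.0, 0.0]
contact_force: [0.1, -0.6, -0.4]
opening: 1.003
finger_force: 0.0
time: 17.35
eef_pos: [0.5354, 0.095, 0.1664]
tcp_rot: [0.61, 0.793, 0.004, 0.006]
contact_force: [1.5, -0.4, 0.0]
opening: 1.002
finger_force: 0.0
[0.53537296 0.09504865 0.16644084]
wrist 3287 [0.0864 0.09   0.0949] [-0.0271 -0.0261  0.0279  0.0283] [-0.0162 -0.0157  0.0173  0.0178] [528.4 104.1  33.7  55.5  15.5]
top 101 [0.0859 0.0902 0.0936] [-0.0261 -0.0261 -0.0048 -0.0041] [-0.0156 -0.0141  0.0185  0.0187] [530.5  84.1  18.5  36.6  83.1]
 bar [488.2 256.5 109.3  23.7  14.3] zmax 0.29132520134674095 Xtop 0.16212894246060539 Y [-0.05287516  0.05520684]
scene 194 [0.0838 0.0905 0.0956] [-0.0289 -0.0278  0.0265  0.0266] [-0.0187 -0.0183  0.015   0.0155] [531.4 103.1  33.8  55.4  14.2]
 bar [492.2 252.  109.4  32.9  14.5] zmax 0.2910069757007652 Xtop 0.16054065365426995 Y [-0.05597407  0.0512264 ]
```

View pics/w4.png

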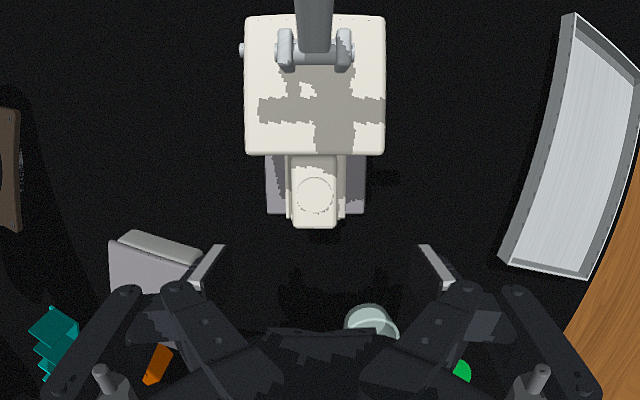

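The cartridge is standing in the cradle with its disc at (314,193), top at 90 mm, centred and with the clamp still open. On to the clamp bar.

```bash
python3 -m crank '[[[0,0,-40],0,0],[[0,0,-80],0,0],[[0,0,-120],8,0],[[0,0,-160],16,0],[[0,0,-190],24,0],[[0,0,-190],32,0],[[0,0,-190],40,0],[[0,0,-190],48,0],[[0,0,-190],56,0],[[0,0,-190],64,0]]';python3 -m crank '[[[0,0,0],8,0],[[0,0,0],16,0],[[0,0,0],24,0],[[0,0,0],26,0],[[0,0,0],26,0],[[0,0,0],26,0]]'; python3 -c "
from h import *
print(plan([.4580,.2492,.36],-75.2), get_state()['eef_pos'])"
```

```text
time: 18.5
eef_pos: [0.5303, 0.0949, 0.3462]
tcp_rot: [0.938, 0.346, -0.002, -0.001]
contact_force: [0.6, 0.2, 0.6]
opening: 1.001
finger_force: 0.0
time: 19.1
eef_pos: [0.5306, 0.095, 0.347]
tcp_rot: [0.992, 0.13, -0.001, -0.0]
contact_force: [-0.1, 0.1, -0.1]
opening: 1.002
finger_force: 0.0
(array([ -30.5, -167.7,  -12.8]), np.float64(0.1), 'q6 1.30', 'tilt 0.14') [0.53060935 0.09495424 0.34699752]
```

```bash
python3 -m crank '[[[-8,-40,-13],0,0],[[-16,-80,-13],0,0],[[-24,-120,-13],0,0],[[-30,-155,-13],0,0],[[-30,-168,-13],0,0],[[-30,-168,-13],0,0],[[-30,-168,-13],0,0],[[-30,-168,-13],0,0]]'
python3 - <<'E'
from h import *
w=cam('wrist'); cv2.imwrite('pics/w5.png',w['frame']);P=cloud(w)
print(plan([.4580,.2492,.262],-75.2), get_state()['eef_pos'])
o=np.array([.5295,.1037]);a=np.radians(14.8);ex=np.array([-np.sin(a),np.cos(a)]);ey=np.array([-np.cos(a),-np.sin(a)])
X=(P[...,:2]-o)@ex;Y=(P[...,:2]-o)@ey;Z=P[...,2]
k=(Z>.265)&(Z<.31)&(X>.10)&(X<.23)&(abs(Y)<.07); print(k.sum(),np.percentile(X[k],[1,50,99]),np.percentile(Y[k],[1,99]),np.percentile(Z[k],[1,50,99]))
E
```

```text
time: 19.9
eef_pos: [0.4595, 0.2486, 0.3611]
tcp_rot: [0.992, 0.129, -0.0, 0.0]
contact_force: [0.6, -0.7, -0.5]
opening: 1.003
finger_force: 0.0
(array([-1.3, -1.1, 99.1]), np.float64(-0.0), 'q6 1.61', 'tilt 0.03') [0.45956644 0.24849731 0.36111724]
3017 [0.14979468 0.16157374 0.1687637 ] [-0.0537448   0.05277588] [0.26738841 0.28691431 0.28925283]
```

View pics/w5.png

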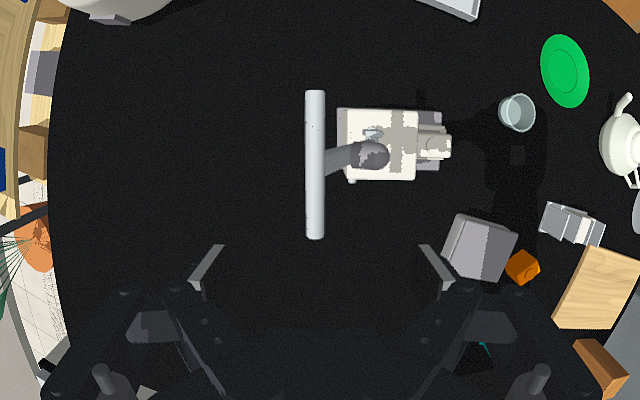

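The bar runs vertically at (315,165), between the planes of the fingers, with the foot knob at (370,155). Lowering over the bar's near half and pinching.

```bash
python3 -m crank '[[[-1,-2,30],0,0],[[-1,-2,55],0,0],[[-1,-2,75],0,0],[[-1,-2,90],0,0],[[-1,-2,100],0,0],[[-1,-2,100],0,0],[[-1,-2,100],0,0]]'; python3 -m crank '[[[0,0,0],0,255],[[0,0,0],0,255],[[0,0,0],0,255],[[0,0,0],0,255],[[0,0,0],0,255],[[0,0,0],0,255],[[0,0,0],0,255],[[0,0,0],0,255],[[0,0,0],0,255],[[0,0,0],0,255]]' 40
python3 - <<'E'
from h import *
s=get_state();o=np.array([.5295,.1037]);a=np.radians(14.8);ex=np.array([-np.sin(a),np.cos(a)]);ey=np.array([-np.cos(a),-np.sin(a)])
d=s['eef_pos'][:2]-o; X,Y=d@ex,d@ey; a0=np.arccos((.095-X)/.17); print('X,Y',X,Y,'a',a0,'bar z',.125+.17*np.sin(a0),'F',s['contact_force'])
for i,t in enumerate(np.linspace(a0,0,13)):
    print(i,round(t,2),'tool y %.1f z %.1f'%(-1000*(.095-.17*np.cos(t)-X),-170*1e0*(np.sin(t)-np.sin(a0))))
E
```

```text
time: 20.65
eef_pos: [0.458, 0.2513, 0.2621]
tcp_rot: [0.992, 0.129, 0.001, -0.0]
contact_force: [-0.1, 0.5, 0.3]
opening: 0.996
finger_force: 0.0
time: 21.65
eef_pos: [0.4574, 0.2519, 0.2618]
tcp_rot: [0.992, 0.129, 0.0, -0.001]
contact_force: [-1.7, 4.3, 3.3]
opening: 0.145
finger_force: 39.1
X,Y 0.16172522082930346 0.03188266644373152 a 1.9741458845560755 bar z 0.28135774654707935 F [-1.70823305  4.34298039  3.28042756]
0 1.97 tool y -0.0 z -0.0
1 1.81 tool y 26.5 z -8.8
2 1.65 tool y 54.1 z -13.2
3 1.48 tool y 82.0 z -13.0
4 1.32 tool y 109.6 z -8.2
5 1.15 tool y 135.9 z 1.1
6 0.99 tool y 160.4 z 14.5
7 0.82 tool y 182.4 z 31.8
8 0.66 tool y 201.2 z 52.4
9 0.49 tool y 216.4 z 75.8
10 0.33 tool y 227.6 z 101.4
11 0.16 tool y 234.4 z 128.5
12 0.0 tool y 236.7 z 156.4
```

```bash
python3 -m crank '[[[0,13,-5],0,255],[[0,26.5,-9],0,255],[[0,40,-11.5],0,255],[[0,54,-13],0,255],[[0,68,-13.5],0,255],[[0,82,-13],0,255],[[0,96,-11],0,255],[[0,109.5,-8],0,255],[[0,109.5,-8],0,255],[[0,109.5,-8],0,255]]'
cat > arc.py <<'E'
from h import *
s=get_state();o=np.array([.5295,.1037]);a=np.radians(14.8);ex=np.array([-np.sin(a),np.cos(a)]);ey=np.array([-np.cos(a),-np.sin(a)])
d=s['eef_pos'][:2]-o; X,Y=d@ex,d@ey; a0=np.arccos(np.clip((.095-X)/.17,-1,1)); print('X,Y',X,Y,'a',a0,'bar z',.125+.17*np.sin(a0),'eef',s['eef_pos'],'F',s['contact_force'])
E
python3 arc.py
```

```text
time: 22.65
eef_pos: [0.486, 0.1442, 0.27]
tcp_rot: [0.992, 0.129, 0.0, 0.001]
contact_force: [-0.2, -2.1, 4.4]
opening: 0.15
finger_force: 40.7
X,Y 0.05026747139347912 0.03171034996112168 a 1.3045286101254743 bar z 0.2890091487828249 eef [0.48600108 0.14419949 0.27002482] F [-0.16754578 -2.08703543  4.44112775]
```

```bash
python3 -m crank '[[[0,13,4],0,255],[[0,26,9],0,255],[[0,39,15.5],0,255],[[0,51,22.5],0,255],[[0,62,31],0,255],[[0,73,40],0,255],[[0,82.5,50],0,255],[[0,91.5,60.5],0,255],[[0,91.5,60.5],0,255],[[0,91.5,60.5],0,255]]'; python3 arc.py
```

```text
time: 23.65
eef_pos: [0.5088, 0.0569, 0.2067]
tcp_rot: [0.992, 0.129, -0.0, 0.0]
contact_force: [5.8, 0.8, -7.5]
opening: 0.148
finger_force: 41.6
X,Y -0.039980519250851554 0.03200409891760472 a 0.6534304538676273 bar z 0.22834534059535774 eef [0.50877054 0.05687059 0.2066617 ] F [ 5.78043667  0.79806354 -7.5447498 ]
```

```bash
python3 -m crank '[[[0,8,11.5],0,255],[[0,15,23.5],0,255],[[0,21.5,36],0,255],[[0,26.5,49],0,255],[[0,30.5,62],0,255],[[0,33,75],0,255],[[0,33,75],0,255],[[0,33,75],0,255]]' 50; python3 arc.py
python3 - <<'E'
from h import *
o=np.array([.5295,.1037]);a=np.radians(14.8);ex=np.array([-np.sin(a),np.cos(a)]);ey=np.array([-np.cos(a),-np.sin(a)])
w=cam('wrist');P=cloud(w);X=(P[...,:2]-o)@ex;Y=(P[...,:2]-o)@ey;Z=P[...,2]
k=(X>-.1)&(X<-.05)&(Y<-.02)&(Y>-.05)&(Z>.1)&(Z<.2); print('bar far half',k.sum(),np.median(X[k]),np.percentile(Z[k],95)-.007 if k.any() else '')
c=cam('scene');cv2.imwrite('pics/s6.png',cv2.resize(c['frame'][150:310,300:500],(750,600),interpolation=cv2.INTER_CUBIC))
E
```

```text
time: 24.45
eef_pos: [0.5168, 0.0259, 0.1322]
tcp_rot: [0.992, 0.13, -0.001, -0.0]
contact_force: [4.4, 4.2, -7.2]
opening: 0.141
finger_force: 49.3
X,Y -0.07196283898407378 0.032160928687850976 a 0.18930982470736604 bar z 0.15699078614817488 eef [0.51678866 0.02590927 0.13220193] F [ 4.42546513  4.17736154 -7.22800758]
bar far half 2816 -0.07267246086228951 0.1541449769619731
```

View pics/s6.png

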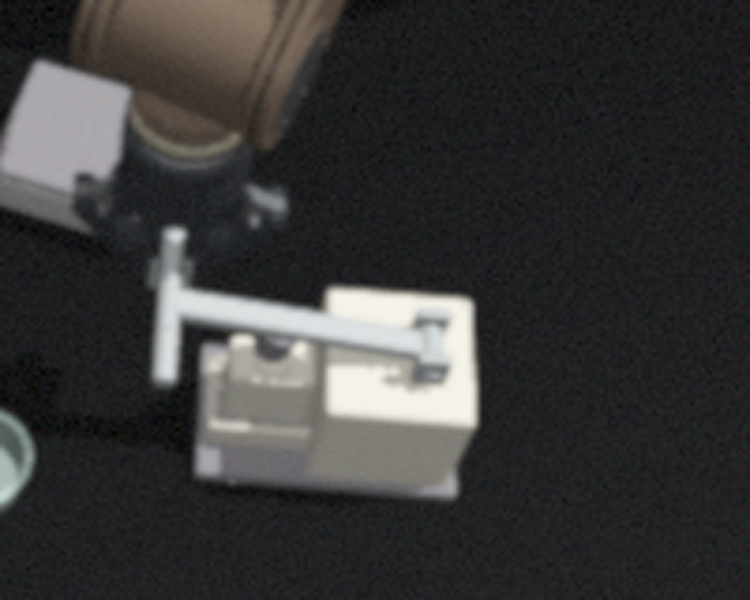

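The foot is now just above the disc (275,345), with the bar gripped at (170,270). I'll close the rest slowly, watching the force.

```bash
python3 -m crank '[[[0,0.7,4],0,255],[[0,1.2,8],0,255],[[0,1.6,12],0,255],[[0,2,15],0,255],[[0,2.2,18],0,255],[[0,2.3,20],0,255],[[0,2.4,22],0,255],[[0,2.5,24],0,255],[[0,2.5,24],0,255]]'; python3 -m crank '[[[0,0,1],0,255],[[0,0,2],0,255],[[0,0,2],0,255]]'; python3 -m crank '[[[0,0,0.7],0,255],[[0,0,1.5],0,255],[[0,0,1.5],0,255]]'
```

```text
time: 25.45
eef_pos: [0.5176, 0.0239, 0.1111]
tcp_rot: [0.992, 0.129, -0.001, -0.001]
contact_force: [-3.2, 4.8, 5.8]
opening: 0.143
finger_force: 51.1
time: 25.75
eef_pos: [0.5176, 0.0237, 0.1089]
tcp_rot: [0.992, 0.13, -0.001, -0.001]
contact_force: [-2.9, 5.7, 5.9]
opening: 0.142
finger_force: 51.5
time: 26.05
eef_pos: [0.5176, 0.0237, 0.1076]
tcp_rot: [0.992, 0.13, -0.001, -0.001]
contact_force: [-3.0, 3.9, 7.1]
opening: 0.14
finger_force: 51.6
```

```bash
python3 arc.py
cat > bar.py <<'E'
from h import *
o=np.array([.5295,.1037]);a=np.radians(14.8);ex=np.array([-np.sin(a),np.cos(a)]);ey=np.array([-np.cos(a),-np.sin(a)])
for n in ('wrist','scene','top'):
    P=cloud(cam(n));X=(P[...,:2]-o)@ex;Y=(P[...,:2]-o)@ey;Z=P[...,2]
    k=(X>-.1)&(X<-.05)&(Y<-.02)&(Y>-.05)&(Z>.1)&(Z<.2); print(n,'bar',k.sum(),np.median(X[k]),np.percentile(Z[k],[80,95])-.007 if k.any() else '')
    k=(X>0.01)&(X<.03)&(abs(abs(Y)-.014)<.003)&(Z>.07)&(Z<.1); print(' cart top',k.sum(),np.percentile(Z[k],[50,80]) if k.any() else '')
E
python3 bar.py
```

```text
X,Y -0.07432345274842883 0.0319889063495655 a 0.08924496820646777 bar z 0.14015151310432708 eef [0.51755799 0.02367092 0.10759165] F [-3.00657566  3.8707225   7.09658108]
wrist bar 2928 -0.07475362874407644 [0.1298398  0.13052497]
 cart top 251 [0.08258362 0.08350577]
scene bar 68 -0.07604268623204083 [0.13116286 0.13366886]
 cart top 30 [0.08182616 0.08441008]
top bar 0 nan 
 cart top 0
  return _methods._mean(a, axis=axis, dtype=dtype,
  ret = ret.dtype.type(ret / rcount)
```

About 5 mm remain at the bar.

```bash
for i in 1 2; do python3 -m crank '[[[0,0,0.7],0,255],[[0,0,1.5],0,255],[[0,0,1.5],0,255]]' | grep -E 'eef|contact'; done; python3 -m crank '[[[0,0,0.7],0,255],[[0,0,1.4],0,255],[[0,0,1.4],0,255]]' | grep -E 'eef|contact'; python3 -m crank '[[[0,0,0.5],0,255],[[0,0,1],0,255],[[0,0,1],0,255]]' | grep -E 'eef|contact'
```

```text
eef_pos: [0.5176, 0.0237, 0.1062]
contact_force: [-3.9, 4.3, 7.1]
eef_pos: [0.5176, 0.0236, 0.1049]
contact_force: [-4.1, 3.9, 7.5]
eef_pos: [0.5176, 0.0236, 0.1036]
contact_force: [-4.8, 4.4, 7.6]
eef_pos: [0.5176, 0.0236, 0.1027]
contact_force: [-4.7, 3.7, 9.5]
```

```bash
for i in 1; do python3 -m crank '[[[0,0,0.5],0,255],[[0,0,1],0,255],[[0,0,1],0,255]]' | grep -E 'eef|contact'; done; python3 -m crank '[[[0,0,0.5],0,255],[[0,0,1],0,255],[[0,0,1],0,255]]' | grep -E 'eef|contact'; python3 bar.py 2>/dev/null
```

```text
eef_pos: [0.5176, 0.0236, 0.1024]
contact_force: [-7.5, 4.2, 12.3]
eef_pos: [0.5176, 0.0237, 0.1023]
contact_force: [-8.5, 4.1, 16.9]
wrist bar 2929 -0.0748142511577406 [0.12470165 0.12532953]
 cart top 247 [0.07972466 0.08064997]
scene bar 70 -0.07516235049615674 [0.12606183 0.12813354]
 cart top 24 [0.07753245 0.08111776]
top bar 0 nan 
 cart top 0
```

The tool stopped moving while the force kept rising, so the clamp is on its hard stop. One more press, then release.

```bash
python3 -m crank '[[[0,0,0.7],0,255],[[0,0,1.4],0,255],[[0,0,1.4],0,255]]' | grep -E 'eef|contact'; python3 -m crank '[[[0,0,0],0,120],[[0,0,0],0,0],[[0,0,0],0,0],[[0,0,0],0,0],[[0,0,0],0,0],[[0,0,0],0,0]]'; python3 -m crank '[[[0,0,-10],0,0],[[0,0,-30],0,0],[[0,0,-60],0,0],[[0,0,-100],0,0],[[0,0,-130],0,0],[[0,0,-130],0,0],[[0,0,-130],0,0]]'; python3 bar.py 2>/dev/null
python3 - <<'E'
from h import *
c=cam('scene');cv2.imwrite('pics/s7.png',c['frame'])
E
```

```text
eef_pos: [0.5177, 0.0236, 0.1022]
contact_force: [-11.2, 4.7, 24.0]
time: 29.05
eef_pos: [0.5179, 0.0226, 0.0972]
tcp_rot: [0.992, 0.129, -0.0, 0.0]
contact_force: [0.2, -0.4, 0.2]
opening: 1.001
finger_force: 0.0
time: 29.75
eef_pos: [0.5185, 0.0227, 0.2289]
tcp_rot: [0.992, 0.129, 0.001, 0.0]
contact_force: [-1.0, -0.2, -0.2]
opening: 1.0
finger_force: 0.0
wrist bar 694 -0.07477946378356397 [0.12469242 0.12550082]
 cart top 85 [0.08000607 0.08084467]
scene bar 70 -0.075207367727318 [0.12663844 0.12805833]
 cart top 23 [0.08038828 0.08253889]
top bar 0 nan 
 cart top 0
```

View pics/s7.png

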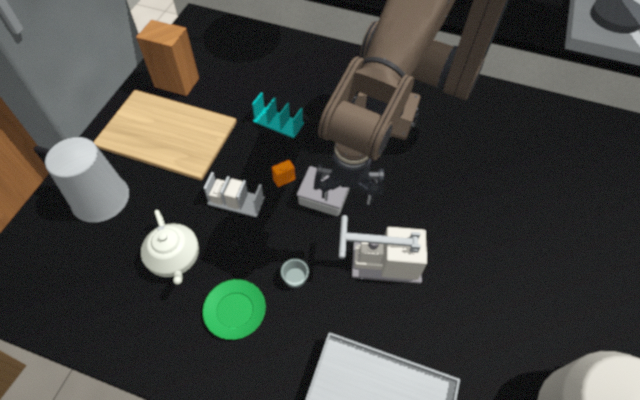

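The clamp is level across the cradle (bar at (344,237)) with the cartridge under it at about (372,250). After release the bar height matches the pressed reading, and everything else is where it was. Handing in.

```bash
python3 -c "
from h import *
print(ctrl.sign_off())"
```

```text
the job is handed in; nothing more can be done
None
```

The job is done and handed in at about 30 s: the cartridge was regrasped on the counter, set in the cradle and let go, then driven home by the clamp, which closed to its hard stop and stayed there; nothing else looks moved.

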